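Hook a dropped terminal block out of the gap between two bench instruments

ROBOT

A 7-joint arm with a two-finger parallel gripper is mounted at the origin on the work surface. World frame = base frame: x ahead of the robot, y to its left, z up, the work surface at z = 0. Lengths are in m, angles in rad, forces in N, time in s.
With the tool pointing down it reaches from about 0.35 to 0.775 m from the base axis. Payload 3.1 kg.
Tool frame: the origin (TCP) lies at the centre of the arm's flange, where the gripper is bolted on; the fingertips stand 173 mm ahead of it and the grasp point (between the pads) lies 155 mm ahead of it; y points along the fingers, z is the direction in which the jaws open and shut, and the axes are right-handed (so a half turn about y gives the same grasp; the last joint's range is limited). The gripper opens to 85 mm and grips with 20 to 120 N. Pads are 22 mm wide; open, the fingers measure 114 mm over their backs; the gripper's body (76 mm by 85 mm) begins 54 mm behind the grasp point. The pads swing forward as they close: fully open they stand 13 mm farther back than shut.
Start: joints at [1.108, 0.311, 0.014, 1.512, -0.004, 1.319, -0.027], TCP at [0.225, -0.502, 0.405] pointing down, gripper open.
Joint ranges: [-2.7, 2.7], [-0.3, 1.91], [-1.27, 1.3], [0.12, 2.57], [-1.44, 4.58], [0.2, 2.03], [-3.05, 3.05]. Speed limits (rad/s): [2.79, 2.79, 3.14, 3.14, 3.14, 3.14, 3.14].

INTERFACE

Orientations are given as a unit quaternion [x, y, z, w].
In Python, from station import bot gives the robot as it stands.
- The arm moves only by the shell command python3 -m handwheel 'ROWS' [OPENING] [FORCE]. ROWS is JSON, a list of rows, each a list of 2 entries, a list of its own where there are three numbers: the shift along the tool's x, y, z in mm, then the turn about the tool's y in degrees. In form: [[[tx, ty, tz], roll], ...]. A call has 1 to 8 rows; each row shifts and turns the commanded pose from where the row before left it, along the tool's axes as they then stand; what a row does not reach is not made up. A row lasts 1/12 s, in which the tool goes at most 41.7 mm and 7.16 degrees, less where a joint would pass 70% of its speed; a pose out of reach is approached as far as the arm can. A call with a gripper value outside its range is refused whole. OPENING is the opening in per cent of the stroke, from 0 (shut) to 100 (fully open), set as the call begins (- or left out, the last holds). The fingers move at their own pace and stop on an object; FORCE is the grip in N (left out, the last holds). Time passes only in rows, so rows that do not move let the fingers close. It gives the time, the measured TCP pose, the force and the opening at its end, in the units of the state.
- bot.sense(): the state, without advancing time (a new reading comes with each control period).
- bot.read_camera(name): name is "scene" or "side" or "wrist"; returns a dict with "pixels" (420x560x3 uint8, blue, green, red), "vfov" (degrees; the focal length in pixels is half the picture's height over the tangent of half this angle, whatever the lens; pixels are square), "cx", "cy" (the principal point, pixels), "view" (4x4, takes a point from world to camera coordinates). Camera axes: x right, y down, z forward; pixel columns grow to the right and rows downward; lengths in m; the calibration is good to about 2 mm. A picture is of the moment at which its call begins. There is no depth.
- bot.hand_in(): hands the job in, once; it reports no verdict.
The state is a dict: "clock": time; "joint_positions": joint angles; "qvel": joint speeds; "joint_efforts": joint torques, N m; "ee_pos": TCP position; "tool_rot": TCP orientation; "wrist_force": force on the tool from outside, world axes, zero at the start; "ft_torque": the same for the moment, N m; "finger_gap": finger opening in m.
Only numpy, scipy, OpenCV 4.12 (cv2) and the standard library are available. Lean on these libraries where they do the work, as an engineer would, in place of code of your own. Each camera call takes 0.05 s, during which the arm holds its last target.

TASK

A small green terminal block has slipped into the narrow gap between the two bench instruments, back under the clear shelf. Take the hanging yellow-handled retrieving hook, reach its bent toe over and behind the block, let the toe down until it rests lightly on the grey mat, and draw the block out towards you until it lies wholly in the open on the mat in front of the panels, some four to eight centimetres from them; then hang the hook back in its stand and let go. Feel your way: never press the hook hard (12 N or more) on the mat, the instruments or the block, do not touch the block with the gripper, and leave everything else where it is.

Things in the scene. Friction and masses are not known exactly. Their poses are not given: they have to be found in the camera images.
- pair: Two fixed bench instruments, 250 deep x 100 mm high, panels to the robot: grey power supply (left, 110 mm wide), white generator (right, 150 mm). Between them a straight gap 30 mm wide (walls at y = +-15 mm), open in front and on top, floored by the mat. Origin: mid-gap, in the plane of the panels, at bench height; x into the gap, y left, z up. Knobs stand out up to 15 mm.
- shelf_edge (a point): Middle of the front edge, upper face, of the clear 5 mm shelf that lies across both instruments (top at 105 mm) and covers the gap from 90 mm behind the panels to 240 mm. A yellow bin stands on it left of the gap. The rod must stay in front of this edge; the foot goes under the shelf. Axes as pair.
- block: Green terminal block, 22 x 16 x 10 mm (x, y, z), about 20 g, loose, lying flat on the mat in the gap, at first with its centre 95 to 130 mm behind the panels and turned up to 0.25 rad either way. Origin: centre of its underside.
- hook: Retrieving hook, loose, 110 g. Origin: on the rod's axis, underside of its black collar (48 x 34 x 12 mm); z up, x the way the foot points. Below the collar a 9 mm sleeve 50 mm long, then a 6 mm rod, bent to a level foot 80 mm long along +x that ends in a flat down-turned toe, 20 mm wide (y), 6 mm thick. The foot's underside is 23 mm above the toe's lower edge.
- handle (a point): Point on the hook's yellow handle, 60 mm above the hook's origin. The handle is 18 (x) by 24 (y) mm and stands 12 to 82 mm above the origin. Grip it from above across the 18 mm (fingers closing along the hook's x), so that load on the toe cannot turn it in the fingers.
- above_toe (a point): Point on the hook straight above the middle of its toe (80 mm along the hook's x from its origin, at that height). The rod is telescopic and locked: the toe's lower edge is somewhere from 116 to 156 mm below this point, different each time, fixed during the job, not reported: see or feel it. The toe itself is sprung: it gives 1 mm for each 2.5 N, at most 6 mm, then is solid.
- stand: Fixed hook stand: base 100 x 90 x 12 mm, two upright blue cheeks 60 long (x), 8 thick, 14 mm apart (slot along x, open at ends and top), tops at z = 180 mm. The hook's collar rests on the tops, rod in the slot, foot out along +x. To take it: lift 10 mm, slide some 50 mm along the stand's +x; to hang it: the reverse, lower till the collar sits. Origin: under the base's centre.
- mat: Thin grey antistatic mat, fixed, 2 mm thick (upper face at z = 2 mm), which forms the floor of the gap and runs out in front of the panels: from 120 mm in front of them to 250 mm behind, 140 mm wide where it shows. Flat, no step inside its area. Origin and axes as pair.
- flux: Bystander: bottle, diameter 40, 100 mm high, standing. It and the stand swap places from one start to another.
- board: Bystander: blue circuit board 90 x 70 mm, 12 mm high, lying on the bench.
- driver: Bystander: screwdriver lying on the bench.
- solder: Bystander: solder reel, diameter 60, 35 mm high.
- bin: Bystander: yellow open bin 80 x 60 x 40 mm, on the clear shelf left of the gap.
- spare: Bystander: blue terminal block, 22 x 16 x 10 mm, on the open bench; not the one wanted.
- mug: Bystander: white mug, diameter 76, 90 mm high.
Mind the look-alikes: they are no part of the job. There is more than one size of the hook; the job needs the smaller.

How it is judged:
By the outcome, as a careful person would: the job done as asked, in the order asked, and still so for the second after the job is handed in, with the robot touching nothing.
It also fails if it takes over 67 s, if anything falls off the work surface, if the arm or the gripper's body presses on something with over 40 N, if the wrist force passes 120 N, or if a joint passes its speed limit or range.

## Working session

There is one attempt and no reset: what is moved stays moved. The work goes in short steps, Python scripts to look and compute and a shell command to move; the robot and the scene stay as the last step left them, time stands still between calls to the robot, and variables do not carry over. Pictures are saved under pics/ and viewed, and the job is handed in when it is done.

```bash
ls; mkdir -p pics; cat > h.py <<'E'
import numpy as np, cv2
from station import bot
def shot(name,fn):
    d=bot.read_camera(name); cv2.imwrite('pics/'+fn,d['pixels']); np.savez('pics/'+fn+'.npz',**{k:np.array(v) for k,v in d.items()}); return d
def load(fn):
    d=np.load('pics/'+fn+'.npz'); return {k:d[k] for k in d.files}
def ray(d,u,v):
    f=d['pixels'].shape[0]/2/np.tan(np.radians(float(d['vfov']))/2)
    V=np.array(d['view']); R=V[:3,:3];t=V[:3,3]
    r=R.T@np.array([(u-float(d['cx']))/f,(v-float(d['cy']))/f,1]); return -R.T@t, r/np.linalg.norm(r)
def plane(d,u,v,z):
    o,r=ray(d,u,v); return o+r*(z-o[2])/r[2]
def proj(d,p):
    f=d['pixels'].shape[0]/2/np.tan(np.radians(float(d['vfov']))/2)
    V=np.array(d['view']); c=V[:3,:3]@np.array(p)+V[:3,3]; return np.array([f*c[0]/c[2]+float(d['cx']),f*c[1]/c[2]+float(d['cy'])])
def tri(a,b):
    (o1,r1),(o2,r2)=a,b
    A=np.stack([r1,-r2],1); s=np.linalg.lstsq(A,o2-o1,rcond=None)[0]
    p,q=o1+r1*s[0],o2+r2*s[1]; return (p+q)/2, np.linalg.norm(p-q)
E
python3 - <<'E'
from h import *
for n in ['scene','side','wrist']:
    d=shot(n,n+'0.png'); print(n,d['vfov'],d['cx'],d['cy'],ray(d,280,210))
print(bot.sense())
E
```

```text
pics
scene 44.69874988642195 276.3173150751263 207.71936245166373 (array([ 1.16066065, -0.73107742,  1.33745788]), array([-0.41985112,  0.47957666, -0.7705396 ]))
side 48.9121221660388 281.0106494612299 202.98413130768375 (array([ 0.1919688 , -1.06496137,  1.05625073]), array([ 0.21561935,  0.74341231, -0.63312435]))
wrist 71.82214831306906 277.1221744144934 207.486116529968 (array([ 0.29891425, -0.4690171 ,  0.37359336]), array([-0.29332667, -0.13873181, -0.94589267]))
{'clock': 0.15, 'joint_positions': array([ 1.10831461,  0.31156686,  0.01398848,  1.51265505, -0.00443338,
        1.31921516, -0.0271817 ]), 'qvel': array([-0.00022811, -0.00165517,  0.00025707, -0.00457726, -0.00097481,
        0.00206233,  0.00143314]), 'joint_efforts': array([ 6.74572238e-04, -3.80271327e+01,  1.46559449e-01, -2.30849540e+01,
        1.23699088e-02,  9.60972713e-03,  3.75532352e-05]), 'ee_pos': array([ 0.22460277, -0.50179752,  0.40387026]), 'tool_rot': array([-0.14785502,  0.69213102, -0.6908841 ,  0.14755576]), 'wrist_force': array([0.4372967 , 0.36749619, 0.12968112]), 'ft_torque': array([-2.25713639e-03, -3.33658831e-02,  8.26387997e-05]), 'finger_gap': 0.0857532804785077}
```

View pics/scene0.png

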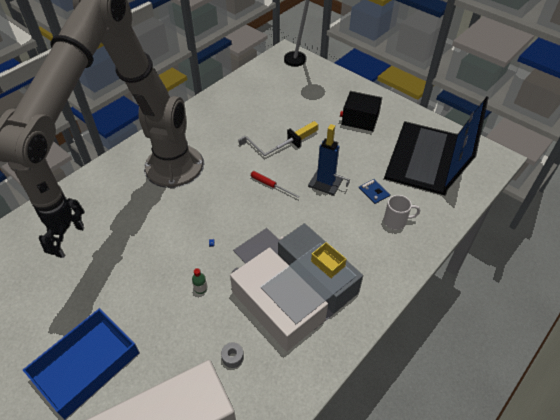

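View pics/side0.png

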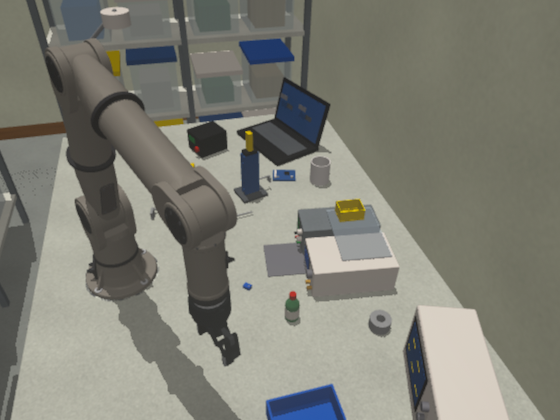

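View pics/wrist0.png

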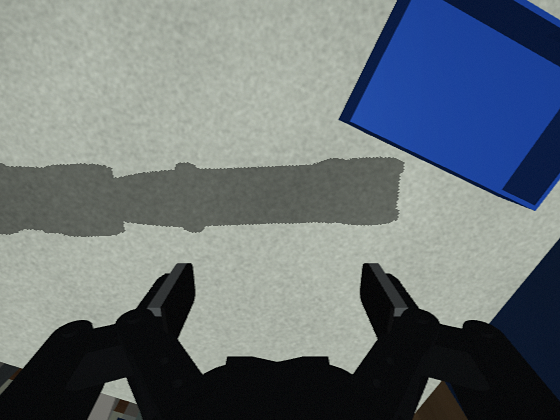

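```bash
python3 - <<'E'
from h import *
a=load('scene0.png')['pixels'];b=load('side0.png')['pixels']
cv2.imwrite('pics/z1.png',cv2.resize(a[110:220,280:430],None,fx=5,fy=5,interpolation=2))
cv2.imwrite('pics/z2.png',cv2.resize(a[215:350,210:370],None,fx=4.4,fy=4.4,interpolation=2))
cv2.imwrite('pics/z3.png',cv2.resize(b[120:220,200:350],None,fx=5,fy=5,interpolation=2))
cv2.imwrite('pics/z4.png',cv2.resize(b[190:310,250:410],None,fx=5,fy=5,interpolation=2))
E
```

```text
(no output)
```

View pics/z1.png

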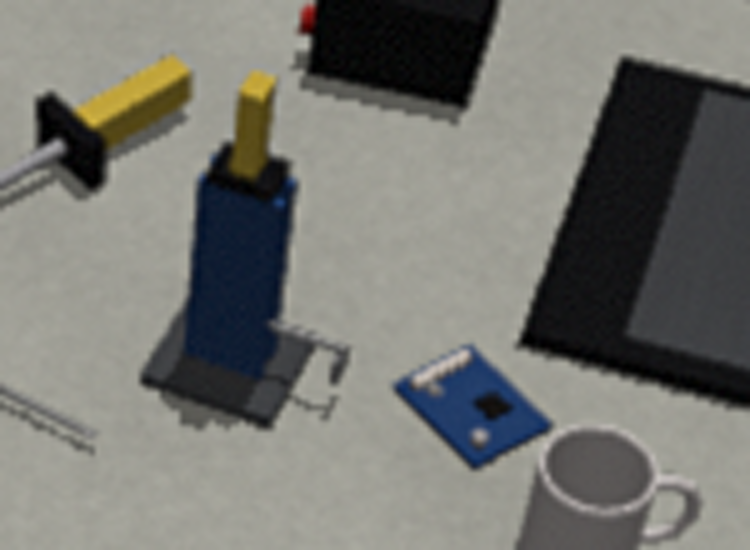

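View pics/z2.png

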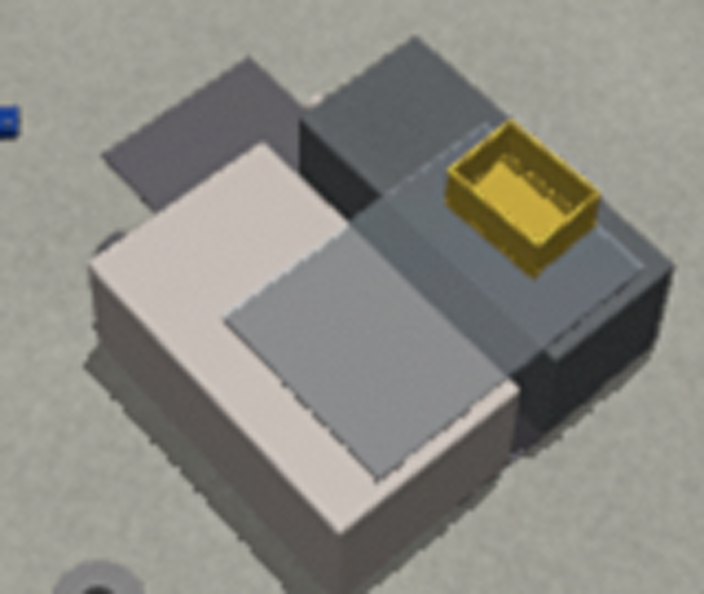

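View pics/z3.png

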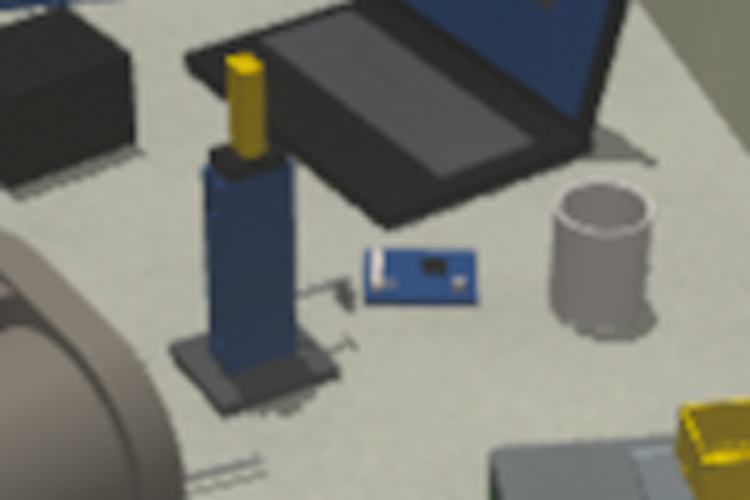

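View pics/z4.png

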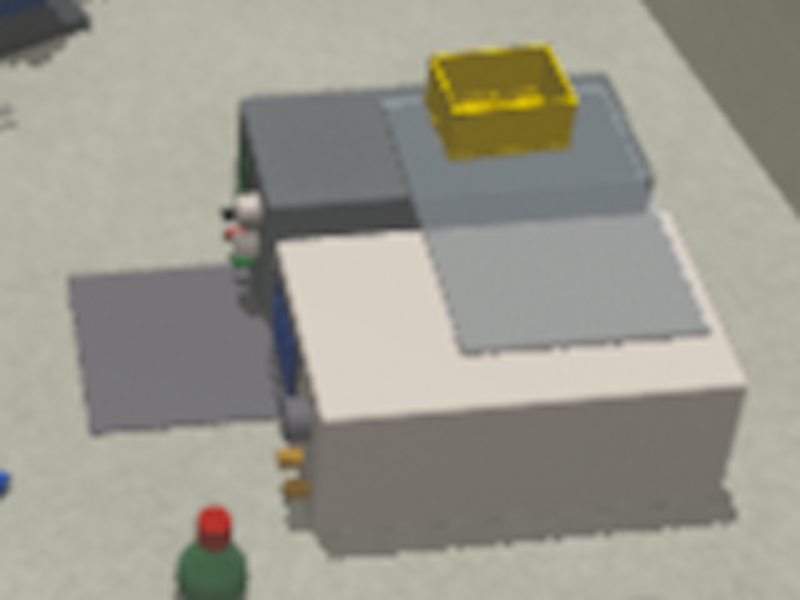

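```bash
python3 - <<'E'
from h import *
np.set_printoptions(precision=4,suppress=True)
a=load('scene0.png');b=load('side0.png')
def S2(x,y): return (210+x/4.4,215+y/4.4)
def B4(x,y): return (250+x/5,190+y/5)
print('scene')
for n,p in dict(genFR=(90,262),genFL=(262,142),genBL=(518,388),genBR=(342,530),psFR=(300,120),psFL=(417,37),psBL=(672,268)).items(): print(n,plane(a,*S2(*p),.1))
for n,p in dict(shFR=(225,320),shBR=(378,478),shFl=(487,124)).items(): print(n,plane(a,*S2(*p),.105))
for n,p in dict(m1=(103,157),m2=(248,57)).items(): print(n,plane(a,*S2(*p),.002))
print('side')
for n,p in dict(genFR=(322,418),genFL=(278,242),genBR=(745,385),psFR=(268,208),psFL=(240,102),psBL=(607,76)).items(): print(n,plane(b,*B4(*p),.1))
for n,p in dict(m1=(92,432),m2=(70,277)).items(): print(n,plane(b,*B4(*p),.002))
ra=(331.6,126);rb=(249,132)
print('handle',plane(a,*ra,.262),plane(b,*rb,.262),tri(ray(a,*ra),ray(b,*rb)))
def A1(x,y): return (280+x/5,110+y/5)
def B3(x,y): return (200+x/5,120+y/5)
for n,p in dict(bl=(142,380),bf=(270,425),br=(325,335)).items(): print(n,plane(a,*A1(*p),.012))
for n,p in dict(bl=(170,350),bf=(225,412),br=(340,375)).items(): print(n,plane(b,*B3(*p),.012))
# toe
p1=A1(338,377);p2=B3(348,305); print('toe low',tri(ray(a,*p1),ray(b,*p2)))
print('foot end top',tri(ray(a,*A1(345,350)),ray(b,*B3(347,284))))
print('foot shadow', plane(a,*A1(325,405),0))
E
```

```text
scene
genFR [ 0.5386 -0.2332  0.1   ]
genFL [ 0.5581 -0.089   0.1   ]
genBL [ 0.8022 -0.122   0.1   ]
genBR [ 0.7827 -0.2663  0.1   ]
psFR [ 0.5651 -0.0583  0.1   ]
psFL [0.5788 0.0495 0.1   ]
psBL [0.8226 0.0128 0.1   ]
shFR [ 0.6354 -0.2091  0.105 ]
shBR [ 0.7783 -0.2283  0.105 ]
shFl [0.6641 0.0202 0.105 ]
m1 [ 0.4332 -0.1243  0.002 ]
m2 [0.4502 0.0127 0.002 ]
side
genFR [ 0.5366 -0.2368  0.1   ]
genFL [ 0.5571 -0.0928  0.1   ]
genBR [ 0.7792 -0.2731  0.1   ]
psFR [ 0.5605 -0.0618  0.1   ]
psFL [0.5742 0.0415 0.1   ]
psBL [0.8198 0.0078 0.1   ]
m1 [ 0.4316 -0.1277  0.002 ]
m2 [0.4512 0.0084 0.002 ]
handle [0.4687 0.3053 0.262 ] [0.4712 0.3005 0.262 ] (array([0.4707, 0.3023, 0.2628]), np.float64(0.0035133829458316697))
bl [0.4407 0.2417 0.012 ]
bf [0.5334 0.2679 0.012 ]
br [0.5107 0.3615 0.012 ]
bl [0.4112 0.3181 0.012 ]
bf [0.4357 0.2344 0.012 ]
br [0.5276 0.257  0.012 ]
toe low (array([0.5498, 0.3213, 0.0281]), np.float64(0.0014242572191575742))
foot end top (array([0.5489, 0.3268, 0.0467]), np.float64(0.006572570669893096))
foot shadow [0.5452 0.3173 0.    ]
```

```bash
cat >> h.py <<'E'
from scipy.spatial.transform import Rotation as Ro
np.set_printoptions(precision=4,suppress=True)
def st():
    s=bot.sense(); R=Ro.from_quat(s['tool_rot']).as_matrix(); return s,np.array(s['ee_pos']),R
def goto(target,yawz):
    """print tool-frame shift (mm) to target TCP in the current axes and roll (deg) so tool z has yaw yawz (mod pi)"""
    s,p,R=st(); d=R.T@(np.array(target)-p)*1e3
    cur=np.arctan2(R[1,2],R[0,2]); e=(yawz-cur+np.pi/2)%np.pi-np.pi/2
    print('t',round(s['clock'],2),'tcp',p,'yawz',cur,'shift',d.round(1),'roll',np.degrees(e)*np.sign(R[2,1]).round(2),'F',np.array(s['wrist_force']),'gap',s['finger_gap'])
E
python3 - <<'E'
from h import *
s,p,R=st();print(R);goto([.4,.25,.5],.24)
d=load('wrist0.png');print(R.T@(ray(d,0,0)[0]-p), R.T@np.array(d['view'])[2,:3])
E
```

```text
[[-0.9127 -0.0008  0.4086]
 [-0.4086  0.0016 -0.9127]
 [ 0.     -1.     -0.0018]]
t 0.15 tcp [ 0.2246 -0.5018  0.4039] yawz -1.1499228436491769 shift [-467.2  -95.  -614.7] roll -79.63671278991961 F [0.4373 0.3675 0.1297] gap 0.0857532804785077
[-0.0812  0.0303  0.0005] [ 0.3162  0.9487 -0.0014]
```

```bash
python3 -m handwheel '[[[0,-12,0],-7],[[0,-12,0],-7],[[0,-12,0],-7],[[0,-12,0],-7],[[0,-12,0],-7],[[0,-12,0],-7],[[0,-12,0],-7],[[0,-12,0],-7]]' 100; python3 -m handwheel '[[[0,0,0],-7],[[0,0,0],-7],[[0,0,0],-7],[[0,0,0],-2.6]]'; python3 -c "
from h import *
goto([.40,-.1,.5],.24);goto([.42,.285,.5],.24)"
```

```text
clock: 0.82
ee_pos: [0.2246, -0.5019, 0.5008]
tool_rot: [-0.457, 0.54, -0.54, 0.457]
wrist_force: [0.9, 0.0, 0.1]
finger_gap: 0.0855
clock: 1.15
ee_pos: [0.2246, -0.502, 0.5003]
tool_rot: [-0.557, 0.436, -0.435, 0.557]
wrist_force: [-0.3, -0.3, -0.4]
finger_gap: 0.0855
t 1.15 tcp [ 0.2246 -0.502   0.5003] yawz 0.24419037980491923 shift [-347.7    0.6  267.3] roll 0.2400910773787239 F [-0.2913 -0.2883 -0.4285] gap 0.08552357490285821
t 1.15 tcp [ 0.2246 -0.502   0.5003] yawz 0.24419037980491923 shift [-716.4    0.8  379.8] roll 0.2400910773787239 F [-0.2913 -0.2883 -0.4285] gap 0.08552357490285821
```

```bash
python3 -m handwheel '[[[-29,0,38],0],[[-29,0,38],0],[[-29,0,38],0],[[-29,0,38],0],[[-29,0,38],0],[[-29,0,38],0],[[-29,0,38],0],[[-29,0,38],0]]'; python3 -m handwheel '[[[-5,0,38],0],[[0,0,38],0],[[0,0,38],0],[[0,0,38],0],[[0,0,30],0]]'; python3 - <<'E'
from h import *
goto([.638,-.162,.5],.24)
shot('wrist','w1.png')
E
```

```text
clock: 1.82
ee_pos: [0.4349, -0.2409, 0.5006]
tool_rot: [0.556, -0.437, 0.437, -0.556]
wrist_force: [1.0, -0.2, 0.4]
finger_gap: 0.0854
clock: 2.23
ee_pos: [0.6121, -0.1935, 0.4995]
tool_rot: [-0.556, 0.437, -0.436, 0.557]
wrist_force: [1.5, -0.7, 1.1]
finger_gap: 0.0853
t 2.23 tcp [ 0.6121 -0.1935  0.4995] yawz 0.2407043488558088 shift [-24.4  -0.5  32.7] roll 0.0403562167427084 F [ 1.4653 -0.7318  1.0865] gap 0.08526440131040625
```

View pics/w1.png

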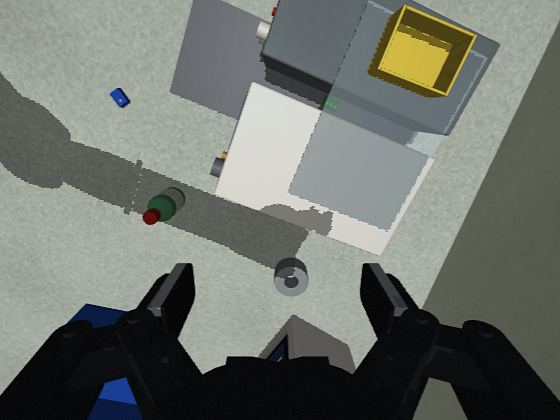

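```bash
python3 -m handwheel '[[[-20,0,20],0],[[-10,0,15],0],[[0,0,0],0],[[0,0,0],0]]'; python3 - <<'E'
from h import *
d=shot('wrist','w2.png'); goto([.638,-.162,.5],.24)
cv2.imwrite('pics/w2z.png',cv2.resize(d['pixels'][60:210,200:400],None,fx=4,fy=4,interpolation=2))
E
```

```text
clock: 2.62
ee_pos: [0.6371, -0.1561, 0.4997]
tool_rot: [0.557, -0.437, 0.435, -0.557]
wrist_force: [0.0, -1.0, 0.3]
finger_gap: 0.0852
t 2.67 tcp [ 0.6366 -0.1576  0.5001] yawz 0.23941852702338876 shift [4.6 0.1 0.3] roll -0.033315947460728274 F [-0.5792 -0.9119 -1.0103] gap 0.08536017807350445
```

View pics/w2z.png

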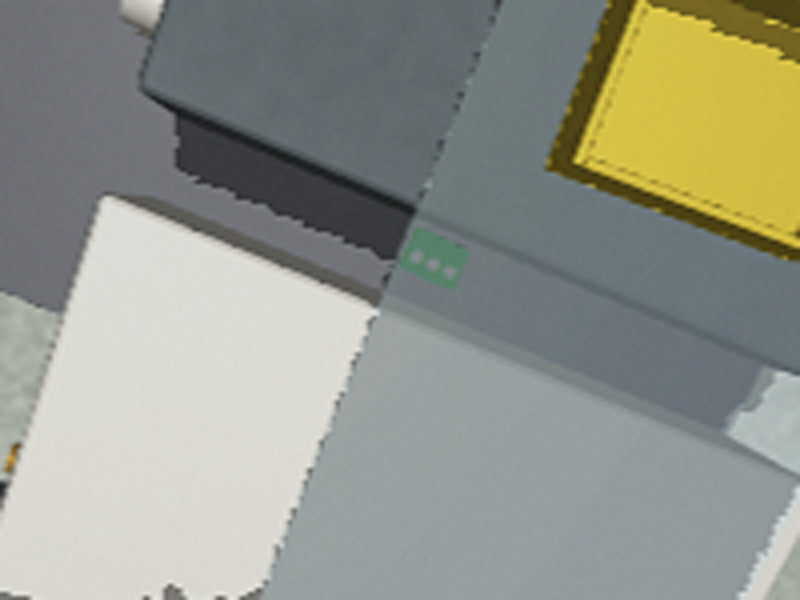

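View pics/w2.png

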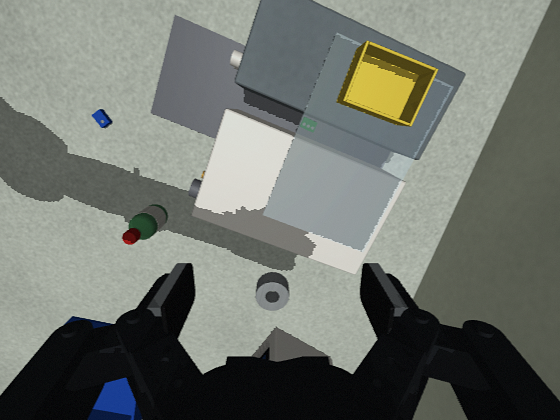

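```bash
python3 - <<'E'
from h import *
d=load('w2.png')
def Z(x,y): return (200+x/4,60+y/4)
for n,p,z in [('psF',(142,90),.1),('ps2',(415,210),.1),('psB',(800,375),.1),('genF',(105,198),.1),('gen2',(380,305),.1),('genB',(790,475),.1)]: print(n,plane(d,*Z(*p),z))
for p in [(412,228),(468,245),(455,290),(400,265)]: print(plane(d,*Z(*p),.012))
im=d['pixels']; hsv=cv2.cvtColor(im,cv2.COLOR_BGR2HSV)
m=cv2.inRange(hsv,(60,70,60),(85,255,200)); m[:,:280]=0;m[:,340:]=0;m[:100]=0;m[140:]=0
ys,xs=np.nonzero(m);print(len(xs),xs.mean(),ys.mean(),plane(d,xs.mean(),ys.mean(),.012))
r=cv2.minAreaRect(np.float32(np.stack([xs,ys],1)));print(r,[plane(d,*q,.012) for q in cv2.boxPoints(r)])
for p in [(415,210),(380,305)]: print('shelf',plane(d,*Z(*p),.105))
E
```

```text
psF [ 0.5619 -0.0581  0.1   ]
ps2 [ 0.6488 -0.0711  0.1   ]
psB [ 0.7802 -0.0897  0.1   ]
genF [ 0.557  -0.0902  0.1   ]
gen2 [ 0.6457 -0.1007  0.1   ]
genB [ 0.7889 -0.1208  0.1   ]
[ 0.6568 -0.0761  0.012 ]
[ 0.679  -0.0769  0.012 ]
[ 0.6788 -0.094   0.012 ]
[ 0.656  -0.0901  0.012 ]
113 307.9380530973451 123.68141592920354 [ 0.6667 -0.0836  0.012 ]
((308.10003662109375, 124.30001068115234), (13.86362075805664, 10.28591251373291), 26.56505012512207) [array([ 0.6552, -0.0896,  0.012 ]), array([ 0.6584, -0.0751,  0.012 ]), array([ 0.6791, -0.0792,  0.012 ]), array([ 0.676 , -0.0939,  0.012 ])]
shelf [ 0.6484 -0.0712  0.105 ]
shelf [ 0.6454 -0.1004  0.105 ]
```

```bash
python3 -c "
from h import *
goto([.4707,.3023,.48],.24)"
```

```text
t 2.67 tcp [ 0.6366 -0.1576  0.5001] yawz 0.23941852702338876 shift [-486.1   20.   -52. ] roll -0.033315947460728274 F [-0.5792 -0.9119 -1.0103] gap 0.08536017807350445
```

```bash
python3 -m handwheel '[[[-38,0,-4],0],[[-38,0,-4],0],[[-38,0,-4],0],[[-38,0,-4],0],[[-38,0,-4],0],[[-38,0,-4],0],[[-38,0,-4],0],[[-38,0,-4],0]]'; python3 -m handwheel '[[[-38,4,-4],0],[[-38,4,-4],0],[[-38,4,-4],0],[[-38,4,-4],0],[[-30,4,-4],0],[[0,0,0],0],[[0,0,0],0]]'; python3 - <<'E'
from h import *
d=shot('wrist','w3.png');goto([.4707,.3023,.48],.24)
E
```

```text
clock: 3.33
ee_pos: [0.5325, 0.13, 0.5012]
tool_rot: [0.556, -0.437, 0.439, -0.555]
wrist_force: [1.3, -0.5, -0.5]
finger_gap: 0.0858
clock: 3.92
ee_pos: [0.4699, 0.3031, 0.4808]
tool_rot: [0.557, -0.436, 0.436, -0.557]
wrist_force: [0.1, -1.0, 0.1]
finger_gap: 0.0853
t 3.97 tcp [0.4713 0.3014 0.4808] yawz 0.23821376825237653 shift [-1.1  0.8 -0.4] roll -0.10234354037109684 F [ 0.3278 -0.6724 -0.4182] gap 0.08540186688259381
```

View pics/w3.png

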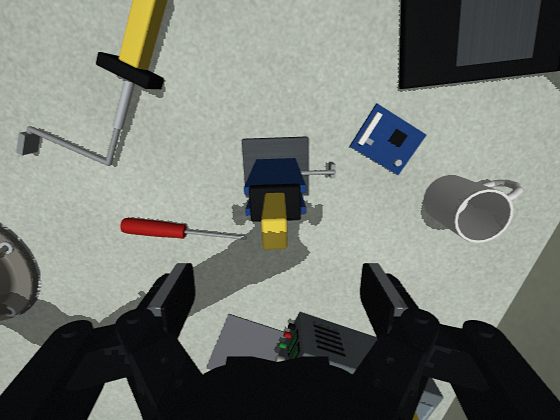

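```bash
python3 - <<'E'
from h import *
d=load('w3.png')
cv2.imwrite('pics/w3z.png',cv2.resize(d['pixels'][120:260,220:360],None,fx=4.2,fy=4.2,interpolation=2))
h=cv2.cvtColor(d['pixels'],cv2.COLOR_BGR2HSV)
m=cv2.inRange(h,(20,100,180),(35,255,255)); m[:170]=0
ys,xs=np.nonzero(m);print(len(xs),xs.min(),xs.max(),ys.min(),ys.max(),np.unique(h[232:247,263:287,2]))
E
```

```text
302 262 285 219 232 [ 98 100 101 102 103 104 105 106 111 115 116 117 118 119 120 121 122 123
 124 125 126 127 128 129 130 131 132 133 175 189 202 207 232 233 235 236]
```

View pics/w3z.png

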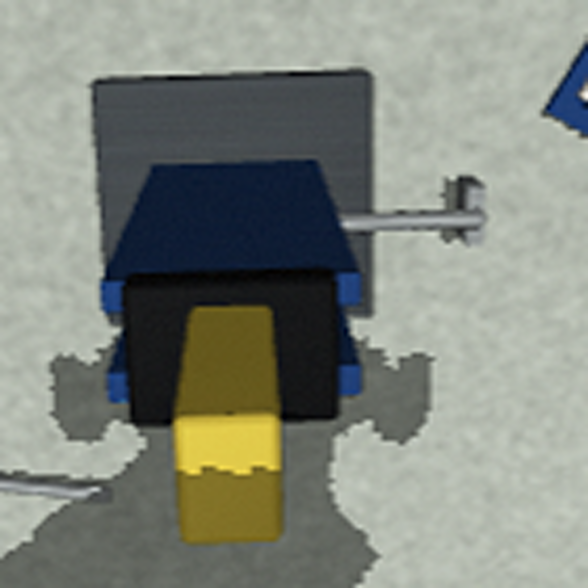

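```bash
python3 - <<'E'
from h import *
d=load('w3.png');a=load('scene0.png');b=load('side0.png')
Z=lambda x,y:(220+x/4.2,120+y/4.2)
P=[plane(d,*Z(*p),.262) for p in [(175,417),(281,415),(283,541),(182,543)]]
for p in P: print(p)
print('top c',np.mean(P,0)); e=P[1]-P[0]+P[2]-P[3]; print('yaw',np.arctan2(e[1],e[0]),np.linalg.norm(e)/2,np.linalg.norm(P[1]-P[2]))
w=ray(d,*Z(*[230,479])); sa=ray(a,331.6,126); sb=ray(b,249,132)
print(tri(w,sa),tri(w,sb))
B=[plane(d,*Z(*p),.012) for p in [(94,80),(372,70),(372,315)]]
for p in B: print('base',p)
e=B[1]-B[0];print(np.arctan2(e[1],e[0]),np.linalg.norm(e)); print('center',(B[0]+B[2])/2)
C=[plane(d,*Z(*p),.180) for p in [(105,280),(360,272),(360,395),(108,402)]]
print('cheek',np.mean(C,0),C)
K=[plane(d,*Z(*p),.192) for p in [(125,278),(337,270),(338,418),(132,423)]]
print('collar',np.mean(K,0),[k.round(4) for k in K])
# foot end
for L in (.116,.13,.14,.15,.156):
    z=.180-L; print(L,plane(d,*Z(487,218),z+.023+.006),plane(d,*Z(455,243),z),plane(d,*Z(448,180),z))
E
```

```text
[0.4572 0.3096 0.262 ]
[0.4741 0.3141 0.262 ]
[0.4802 0.2919 0.262 ]
[0.4635 0.2873 0.262 ]
top c [0.4688 0.3007 0.262 ]
yaw 0.26326166511304 0.017424191430335384 0.023060026088894774
(array([0.4693, 0.3025, 0.2645]), np.float64(0.0020100598344144622)) (array([0.47  , 0.3006, 0.2618]), np.float64(0.0025187230373857365))
base [0.4101 0.3309 0.012 ]
base [0.5042 0.3576 0.012 ]
base [0.5286 0.2716 0.012 ]
0.27734327880374304 0.09776426303797485
center [0.4694 0.3012 0.012 ]
cheek [0.4689 0.3006 0.18  ] [array([0.4371, 0.3071, 0.18  ]), array([0.4932, 0.3229, 0.18  ]), array([0.5013, 0.2941, 0.18  ]), array([0.4439, 0.2782, 0.18  ])]
collar [0.4686 0.3018 0.192 ] [array([0.4419, 0.3119, 0.192 ]), array([0.4863, 0.3247, 0.192 ]), array([0.4957, 0.2915, 0.192 ]), array([0.4506, 0.2791, 0.192 ])]
0.116 [0.5392 0.3289 0.093 ] [0.5388 0.3144 0.064 ] [0.5306 0.3334 0.064 ]
0.13 [0.5426 0.3269 0.079 ] [0.542  0.3119 0.05  ] [0.5335 0.3317 0.05  ]
0.14 [0.5451 0.3254 0.069 ] [0.5443 0.3102 0.04  ] [0.5356 0.3304 0.04  ]
0.15 [0.5476 0.324  0.059 ] [0.5465 0.3085 0.03  ] [0.5376 0.3292 0.03  ]
0.156 [0.5491 0.3231 0.053 ] [0.5479 0.3074 0.024 ] [0.5389 0.3284 0.024 ]
```

```bash
python3 -c "
from h import *
goto([.469,.301,.395],.27)"
```

```text
t 3.97 tcp [0.4713 0.3014 0.4808] yawz 0.23821376825237653 shift [-0.4 85.8 -2.4] roll -1.821216925763568 F [ 0.3278 -0.6724 -0.4182] gap 0.08540186688259381
```

```bash
python3 -m handwheel '[[[0,20,-1],-1.8],[[0,20,-1],0],[[0,20,0],0],[[0,16,0],0],[[0,10,0],0],[[0,0,0],0],[[0,0,0],0]]'; python3 -c "
from h import *
goto([.469,.301,.395],.27);goto([.469,.301,.395],.27)
shot('wrist','w4.png')"
```

```text
clock: 4.55
ee_pos: [0.47, 0.3005, 0.3948]
tool_rot: [0.562, -0.429, 0.429, -0.562]
wrist_force: [0.8, -0.3, 0.1]
finger_gap: 0.0856
t 4.55 tcp [0.47   0.3005 0.3948] yawz 0.2677421171816485 shift [-0.8 -0.2 -0.9] roll -0.12936715612664368 F [ 0.7526 -0.2854  0.1269] gap 0.08556020697862314
t 4.55 tcp [0.47   0.3005 0.3948] yawz 0.2677421171816485 shift [-0.8 -0.2 -0.9] roll -0.12936715612664368 F [ 0.7526 -0.2854  0.1269] gap 0.08556020697862314
```

View pics/w4.png

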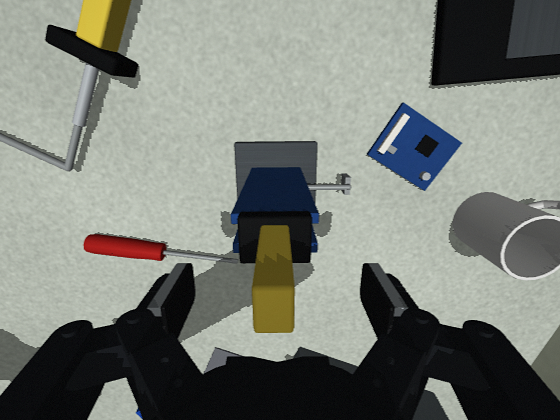

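```bash
python3 -m handwheel '[[[0,0,0],0],[[0,0,0],0],[[0,0,0],0],[[0,0,0],0],[[0,0,0],0],[[0,0,0],0],[[0,0,0],0],[[0,0,0],0]]' 0 70; python3 -c "
from h import *
shot('wrist','w5.png');goto([.469,.301,.395],.27)"
```

```text
clock: 5.27
ee_pos: [0.4689, 0.3022, 0.3949]
tool_rot: [-0.563, 0.428, -0.428, 0.563]
wrist_force: [-0.4, -0.1, 1.8]
finger_gap: 0.0172
t 5.32 tcp [0.4689 0.3021 0.3949] yawz 0.27098624687854883 shift [ 1.1 -0.1 -0.2] roll 0.05650778369880166 F [-1.2914  0.8151  1.6745] gap 0.01740777447420771
```

View pics/w5.png

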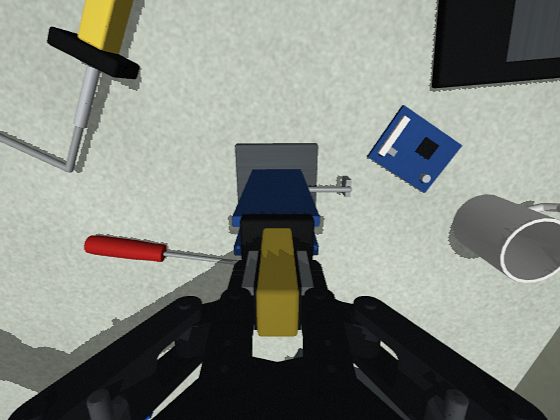

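```bash
python3 -m handwheel '[[[0,-6,0],0],[[0,-6,0],0],[[0,0,0],0]]'; python3 - <<'E'
from h import *
d=load('w3.png')
for p in [(452,190),(480,215),(505,225)]: print('mug',plane(d,*p,.09))
for p in [(377,104),(425,134),(400,175),(350,145)]: print('board',plane(d,*p,.012))
goto([0.4689, 0.3021, 0.407],.27)
E
```

```text
clock: 5.57
ee_pos: [0.4694, 0.3023, 0.408]
tool_rot: [-0.562, 0.428, -0.428, 0.564]
wrist_force: [-0.3, 0.1, -0.6]
finger_gap: 0.0168
mug [0.6918 0.3418 0.09  ]
mug [0.7422 0.3191 0.09  ]
mug [0.7811 0.314  0.09  ]
board [0.5864 0.4247 0.012 ]
board [0.6693 0.4024 0.012 ]
board [0.6563 0.3361 0.012 ]
board [0.5673 0.3608 0.012 ]
t 5.57 tcp [0.4694 0.3023 0.408 ] yawz 0.270635884333402 shift [ 0.1  1.  -0.5] roll 0.03643348856242453 F [-0.2642  0.1244 -0.6037] gap 0.016780092441646136
```

```bash
python3 -m handwheel '[[[0,0,12],0],[[0,0,15],0],[[0,0,15],0],[[0,0,14],0],[[0,-20,0],0],[[0,-30,0],0],[[0,-15,0],0],[[0,0,0],0]]'; python3 - <<'E'
from h import *
goto([.441,-.058,.46],-.137)
d=shot('side','s6.png'); e=shot('scene','c6.png'); shot('wrist','w6.png')
E
```

```text
clock: 6.23
ee_pos: [0.5234, 0.3178, 0.476]
tool_rot: [-0.56, 0.427, -0.429, 0.566]
wrist_force: [1.2, 0.6, -0.8]
finger_gap: 0.0171
t 6.23 tcp [0.5234 0.3178 0.476 ] yawz 0.2704841224537074 shift [ 340.2   13.5 -179.9] roll 23.347120435189453 F [ 1.205   0.5799 -0.8473] gap 0.017050435977788932
```

View pics/s6.png

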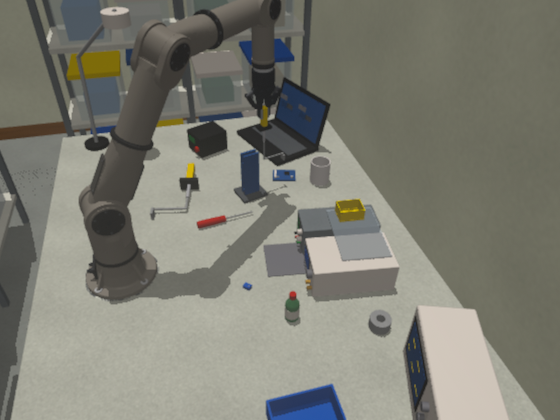

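View pics/w6.png

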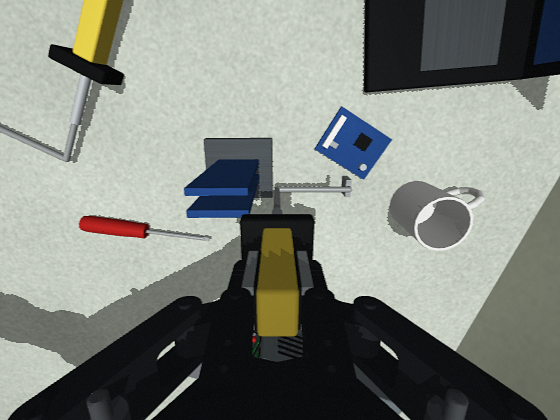

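View pics/c6.png

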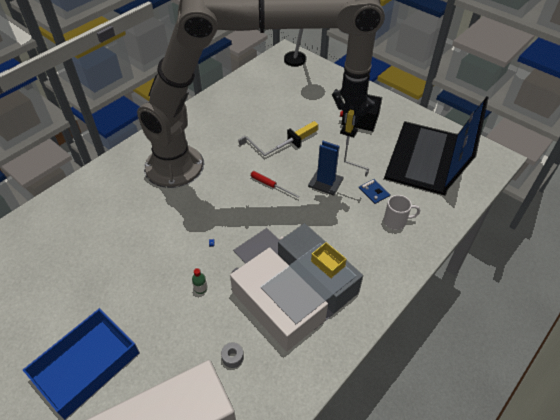

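```bash
python3 - <<'E'
from h import *
d=load('w6.png')
cv2.imwrite('pics/w6z.png',cv2.resize(d['pixels'][150:230,250:380],None,fx=6,fy=6,interpolation=2))
E
```

```text
(no output)
```

View pics/w6z.png

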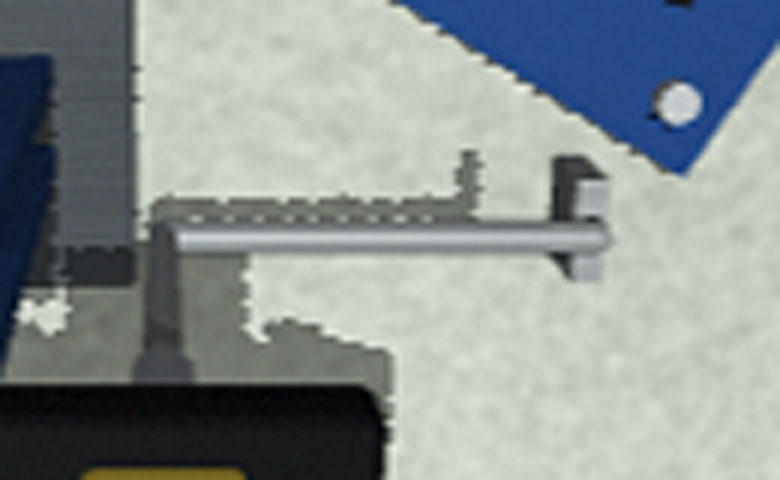

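```bash
python3 - <<'E'
from h import *
d=load('w6.png'); s,p,R=st()
R=Ro.from_euler('z',0.2705).as_matrix()@np.array([[0,0,1],[-1,0,0],[0,-1,0]])
for u,v in [(165,238),(590,238),(605,238)]:
    o,r=ray(d,250+u/6,150+v/6); o=R.T@(o-p); r=R.T@r; q=o-r*o[0]/r[0]; print(q*1e3,'L~',(q[1]*1e3-155-60+26))
E
```

```text
[  0.    334.633   0.765] L~ 145.63300037776924
[  0.     334.6885  77.9115] L~ 145.68854239247042
[  0.     334.6905  80.6354] L~ 145.690503447992
```

```bash
python3 -m handwheel '[[[30,0,0],0],[[36,0,0],0],[[36,0,0],2],[[20,0,-20],5],[[5,0,-36],5],[[5,0,-36],5],[[0,0,-36],5],[[0,0,-20],1.4]]';  python3 - <<'E'
from h import *
goto([.441,-.058,.46],-.137)
E
```

```text
clock: 7.05
ee_pos: [0.4054, 0.1794, 0.4698]
tool_rot: [-0.465, 0.535, -0.534, 0.461]
wrist_force: [0.1, 1.5, -1.4]
finger_gap: 0.017
t 7.05 tcp [0.4054 0.1794 0.4698] yawz -0.14189438795032958 shift [230.   10.2  68.8] roll -0.2804277728535713 F [ 0.0599  1.5268 -1.381 ] gap 0.016954636196141244
```

```bash
python3 -m handwheel '[[[33,4,10],0],[[33,4,10],0],[[33,4,10],0],[[33,4,10],0],[[33,4,10],0],[[33,4,10],0],[[32,4,9],0],[[0,0,0],0]]';  python3 -m handwheel '[[[0,0,0],0],[[0,0,0],0]]'; python3 - <<'E'
from h import *
goto([.441,-.058,.45],-.137)
shot('wrist','w7.png');shot('side','s7.png')
E
```

```text
clock: 7.72
ee_pos: [0.4451, -0.0658, 0.4406]
tool_rot: [0.463, -0.536, 0.536, -0.458]
wrist_force: [-0.0, 0.1, -1.0]
finger_gap: 0.0171
clock: 7.88
ee_pos: [0.4454, -0.0566, 0.4423]
tool_rot: [-0.465, 0.534, -0.532, 0.464]
wrist_force: [0.5, -0.3, -0.7]
finger_gap: 0.0169
t 7.88 tcp [ 0.4454 -0.0566  0.4423] yawz -0.13779458926802576 shift [ 2.  -7.7 -4.2] roll -0.04552661150426023 F [ 0.4534 -0.2905 -0.6833] gap 0.016926462425864038
```

View pics/w7.png

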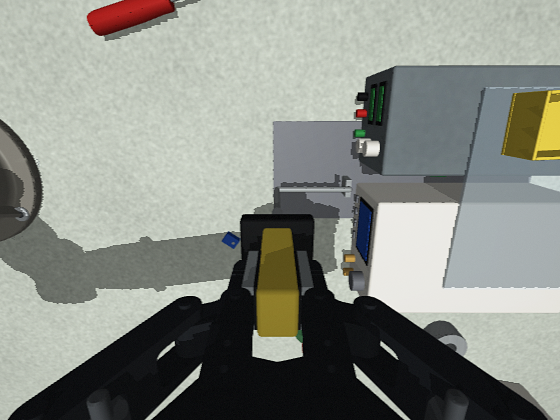

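View pics/s7.png

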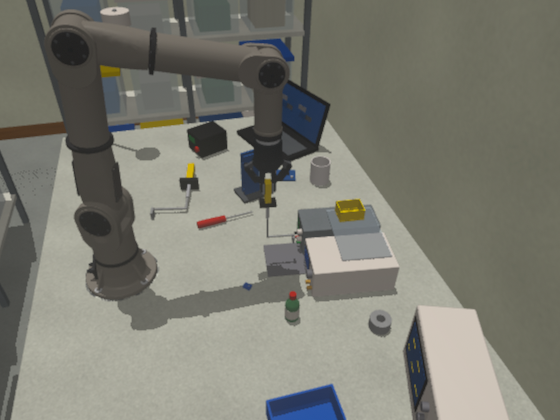

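```bash
python3 -m handwheel '[[[0,12,0],0],[[0,16,0],0],[[0,16,0],0],[[0,11,0],0],[[0,0,0],0],[[0,0,0],0]]'; python3 -m handwheel '[[[0,2,0],0],[[0,2,0],0],[[0,0,0],0]]'; python3 -m handwheel '[[[0,2,0],0],[[0,2,0],0],[[0,0,0],0]]'; python3 - <<'E'
from h import *
goto([.441,-.058,.45],-.137)
shot('wrist','w8.png')
E
```

```text
clock: 8.48
ee_pos: [0.4457, -0.0558, 0.3885]
tool_rot: [-0.465, 0.533, -0.532, 0.465]
wrist_force: [0.6, -0.4, -1.3]
finger_gap: 0.0177
clock: 8.73
ee_pos: [0.4461, -0.0568, 0.3851]
tool_rot: [0.464, -0.533, 0.533, -0.465]
wrist_force: [-0.3, -0.6, -1.8]
finger_gap: 0.0174
clock: 8.98
ee_pos: [0.4458, -0.057, 0.3804]
tool_rot: [-0.465, 0.533, -0.533, 0.464]
wrist_force: [-0.3, -0.4, -1.1]
finger_gap: 0.0175
t 8.98 tcp [ 0.4458 -0.057   0.3804] yawz -0.13767464666298646 shift [  1.7 -69.6  -4.7] roll -0.03865440645170172 F [-0.3353 -0.3924 -1.0599] gap 0.017483045532310643
```

View pics/w8.png

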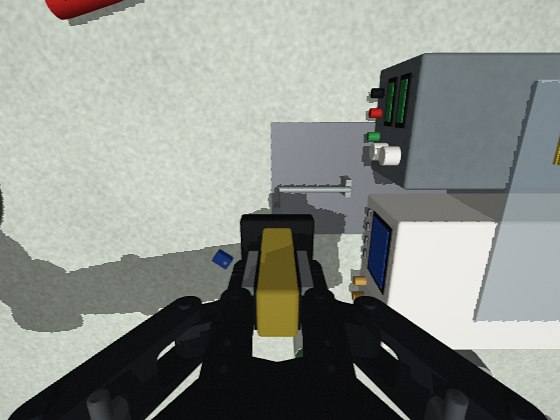

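```bash
python3 -m handwheel '[[[0,2,0],0],[[0,2,0],0],[[0,0,0],0]]'; python3 -m handwheel '[[[0,2,0],0],[[0,0,0],0]]';python3 -m handwheel '[[[0,2,0],0],[[0,0,0],0]]'
```

```text
clock: 9.28
ee_pos: [0.4458, -0.057, 0.3762]
tool_rot: [-0.465, 0.533, -0.533, 0.464]
wrist_force: [0.1, -0.8, -1.5]
finger_gap: 0.0173
clock: 9.45
ee_pos: [0.4458, -0.057, 0.3743]
tool_rot: [-0.465, 0.533, -0.533, 0.464]
wrist_force: [-0.6, -0.6, -0.7]
finger_gap: 0.0172
clock: 9.62
ee_pos: [0.4458, -0.057, 0.3724]
tool_rot: [-0.465, 0.533, -0.533, 0.464]
wrist_force: [0.5, 0.5, -1.7]
finger_gap: 0.017
```

```bash
python3 -m handwheel '[[[0,2,0],0],[[0,0,0],0]]'; python3 -m handwheel '[[[0,2,0],0],[[0,0,0],0]]';python3 -m handwheel '[[[0,1,0],0],[[0,0,0],0]]'
```

```text
clock: 9.78
ee_pos: [0.4458, -0.057, 0.3704]
tool_rot: [-0.465, 0.533, -0.533, 0.464]
wrist_force: [0.3, 0.2, -1.3]
finger_gap: 0.017
clock: 9.95
ee_pos: [0.446, -0.057, 0.3687]
tool_rot: [0.464, -0.533, 0.533, -0.464]
wrist_force: [-0.7, 0.7, 1.8]
finger_gap: 0.0175
clock: 10.12
ee_pos: [0.446, -0.0569, 0.3681]
tool_rot: [0.464, -0.533, 0.533, -0.464]
wrist_force: [-1.3, 0.2, 2.2]
finger_gap: 0.0175
```

```bash
python3 - <<'E'
from h import *
d=load('w8.png')
cv2.imwrite('pics/w8z.png',cv2.resize(d['pixels'][120:250,260:400],None,fx=5.5,fy=4.6,interpolation=2))
cv2.imwrite('pics/w8y.png',cv2.resize(d['pixels'][150:250,360:540],None,fx=4.4,fy=4.4,interpolation=2))
E
```

```text
(no output)
```

View pics/w8z.png

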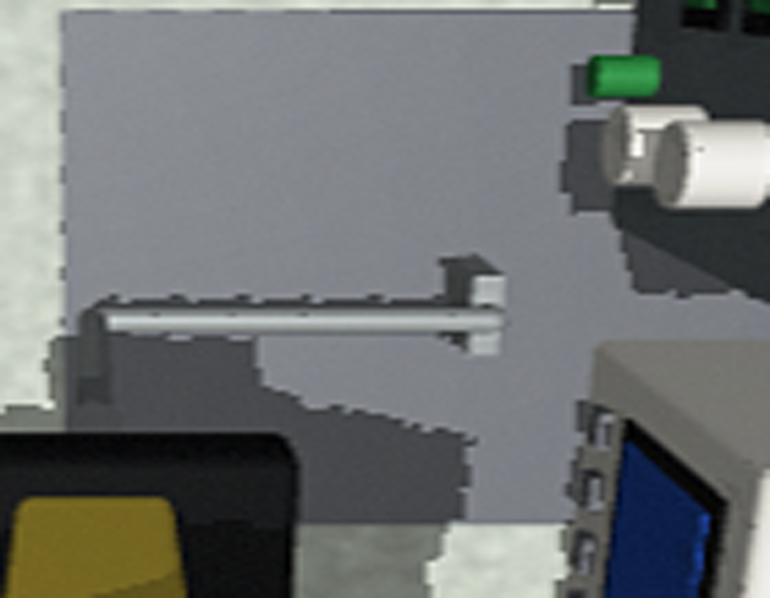

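View pics/w8y.png

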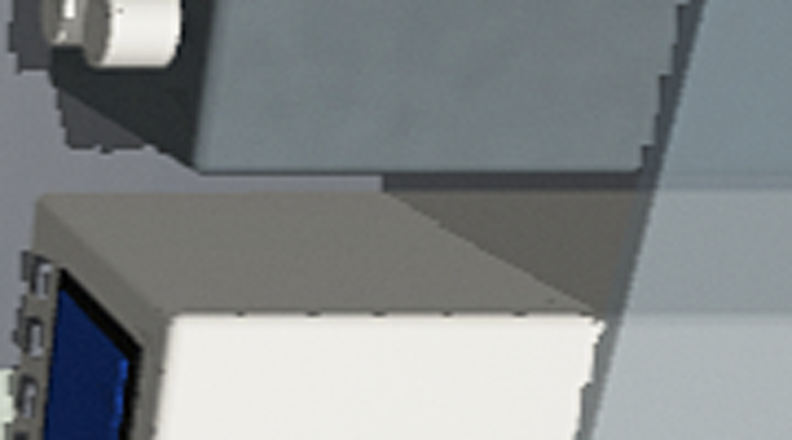

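```bash
python3 - <<'E'
from h import *
d=load('w8.png')
Z=lambda x,y:(260+x/5.5,120+y/4.6); Y=lambda x,y:(360+x/4.4,150+y/4.4)
ps=[('matL',Z(300,10),.002),('matR',Z(300,522),.002),('genbase',Z(595,340),.002),('genbase2',Y(380,193),.002),('foot0',Z(110,320),.039),('footend',Z(500,320),.039),('psT1',Y(205,172),.1),('psT2',Y(640,172),.1),('genT1',Y(175,316),.1),('genT2',Y(595,316),.1),
('toeL',Z(487,277),.036),('toeR',Z(487,352),.036)]
yaw=-.1375;x=np.array([np.cos(yaw),np.sin(yaw)]);y=np.array([-x[1],x[0]])
for n,uv,z in ps:
    P=plane(d,*uv,z); r=P[:2]-[.560,-.0747]; print(n,P,'x',r@x*1e3,'y',r@y*1e3)
E
```

```text
matL [0.4978 0.0051 0.002 ] x -72.52918848018993 y 70.57373206538011
matR [ 0.4843 -0.1337  0.002 ] x -66.89015011385715 y -68.77600638859086
genbase [ 0.5557 -0.0895  0.002 ] x -2.2459723946983057 y -15.229403172607654
genbase2 [ 0.6521 -0.1028  0.002 ] x 95.08380412923515 y -15.161031403308467
foot0 [ 0.4486 -0.0591  0.039 ] x -112.45847127297301 y 0.1665143512703865
footend [ 0.5265 -0.0699  0.039 ] x -33.88728282807579 y 0.16896129219845218
psT1 [ 0.562 -0.058  0.1  ] x -0.32343289097063976 y 16.773560501436574
psT2 [ 0.6491 -0.0701  0.1   ] x 87.6239404405983 y 16.77615288837086
genT1 [ 0.5558 -0.0887  0.1   ] x -2.2363969266155515 y -14.441969953023891
genT2 [ 0.6431 -0.1008  0.1   ] x 85.91707768568561 y -14.428854547775439
toeL [ 0.5252 -0.0597  0.036 ] x -36.57336809870856 y 10.060021760423892
toeR [ 0.524  -0.0785  0.036 ] x -35.11890232831762 y -8.725469312878483
```

```bash
python3 -m handwheel '[[[0,-11,0],0],[[0,-11,0],0],[[-0.5,0,10],0],[[0,0,16],0],[[0,0,16],0],[[0,0,16],0],[[0,0,10],0],[[0,0,0],0]]';  python3 - <<'E'
from h import *
goto([.441,-.058,.39],-.137)
d=shot('wrist','w9.png')
E
```

```text
clock: 10.78
ee_pos: [0.5155, -0.0663, 0.3885]
tool_rot: [0.464, -0.533, 0.533, -0.465]
wrist_force: [0.8, 0.2, -1.8]
finger_gap: 0.0172
t 10.78 tcp [ 0.5155 -0.0663  0.3885] yawz -0.1379971187474896 shift [  2.   -1.6 -74.9] roll -0.057130695904521134 F [ 0.8061  0.1809 -1.8441] gap 0.017167987966351637
```

View pics/w9.png

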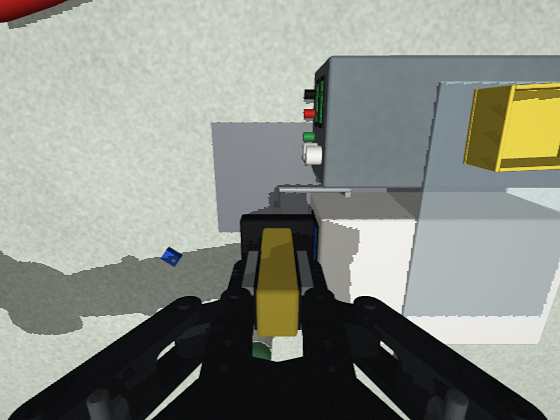

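```bash
python3 -m handwheel '[[[0,0,10],0],[[0,0,16],0],[[0,0,16],0],[[0,0,16],0],[[0,0,16],0],[[0,0,14],0],[[0,0,10],0],[[0,0,0],0]]';  python3 - <<'E'
from h import *
goto([.441,-.058,.39],-.137)
d=shot('wrist','w10.png')
cv2.imwrite('pics/w10z.png',cv2.resize(d['pixels'][130:260,240:420],None,fx=4.4,fy=4.4,interpolation=2))
E
```

```text
clock: 11.5
ee_pos: [0.6114, -0.0795, 0.3886]
tool_rot: [-0.464, 0.533, -0.533, 0.464]
wrist_force: [-0.6, 0.2, -1.1]
finger_gap: 0.0172
t 11.5 tcp [ 0.6114 -0.0795  0.3886] yawz -0.13789549888174968 shift [   2.1   -1.4 -171.7] roll -0.051308306482934385 F [-0.6301  0.1754 -1.1018] gap 0.017180179172095394
```

View pics/w10z.png

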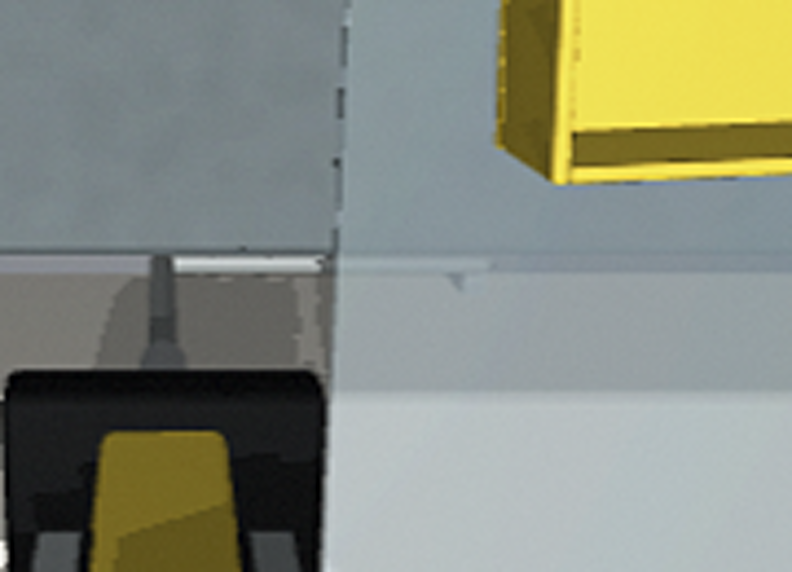

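```bash
python3 -m handwheel '[[[0,4,0],0],[[0,4,0],0],[[0,0,0],0]]'; python3 -m handwheel '[[[0,4,0],0],[[0,4,0],0],[[0,0,0],0]]';  python3 -m handwheel '[[[0,2,0],0],[[0,0,0],0]]';python3 -m handwheel '[[[0,1.5,0],0],[[0,0,0],0]]'
```

```text
clock: 11.8
ee_pos: [0.6094, -0.0791, 0.3805]
tool_rot: [-0.465, 0.534, -0.533, 0.464]
wrist_force: [-0.5, -0.2, -1.6]
finger_gap: 0.0173
clock: 12.05
ee_pos: [0.6099, -0.0793, 0.3726]
tool_rot: [-0.465, 0.534, -0.533, 0.464]
wrist_force: [-0.1, 0.6, -1.0]
finger_gap: 0.0172
clock: 12.22
ee_pos: [0.6103, -0.0793, 0.3713]
tool_rot: [-0.465, 0.533, -0.533, 0.464]
wrist_force: [-0.4, 0.2, -0.8]
finger_gap: 0.0172
clock: 12.38
ee_pos: [0.6104, -0.0793, 0.37]
tool_rot: [-0.464, 0.533, -0.533, 0.464]
wrist_force: [-0.2, 0.5, -1.1]
finger_gap: 0.0173
```

```bash
python3 -m handwheel '[[[0,1,0],0],[[0,0,0],0]]';python3 -m handwheel '[[[0,0.5,0],0],[[0,0,0],0]]'
```

```text
clock: 12.55
ee_pos: [0.6105, -0.0792, 0.3693]
tool_rot: [0.464, -0.533, 0.533, -0.465]
wrist_force: [-0.6, -0.6, 0.3]
finger_gap: 0.0168
clock: 12.72
ee_pos: [0.6105, -0.0792, 0.369]
tool_rot: [0.464, -0.533, 0.533, -0.465]
wrist_force: [-1.1, 0.3, 0.5]
finger_gap: 0.017
```

```bash
python3 -m handwheel '[[[0,0,-3],0],[[0,0,-5],0],[[0,0,-5],0],[[0,0,-5],0],[[0,0,-5],0]]'; python3 -m handwheel '[[[0,0,-5],0],[[0,0,-5],0],[[0,0,-5],0],[[0,0,-5],0],[[0,0,-5],0]]'; python3 - <<'E'
from h import *
goto([.441,-.058,.39],-.137)
d=shot('wrist','w11.png')
cv2.imwrite('pics/w11z.png',cv2.resize(d['pixels'][130:260,240:420],None,fx=4.4,fy=4.4,interpolation=2))
E
```

```text
clock: 13.13
ee_pos: [0.5872, -0.076, 0.369]
tool_rot: [0.464, -0.533, 0.533, -0.465]
wrist_force: [1.4, 0.1, 0.4]
finger_gap: 0.0172
clock: 13.55
ee_pos: [0.5625, -0.0726, 0.3689]
tool_rot: [0.464, -0.533, 0.533, -0.465]
wrist_force: [1.0, 0.2, 0.4]
finger_gap: 0.0172
t 13.55 tcp [ 0.5625 -0.0726  0.3689] yawz -0.1376597876087004 shift [   2.2  -21.2 -122.3] roll -0.0378030453535646 F [0.9721 0.2358 0.4052] gap 0.01716998218518223
```

View pics/w11z.png

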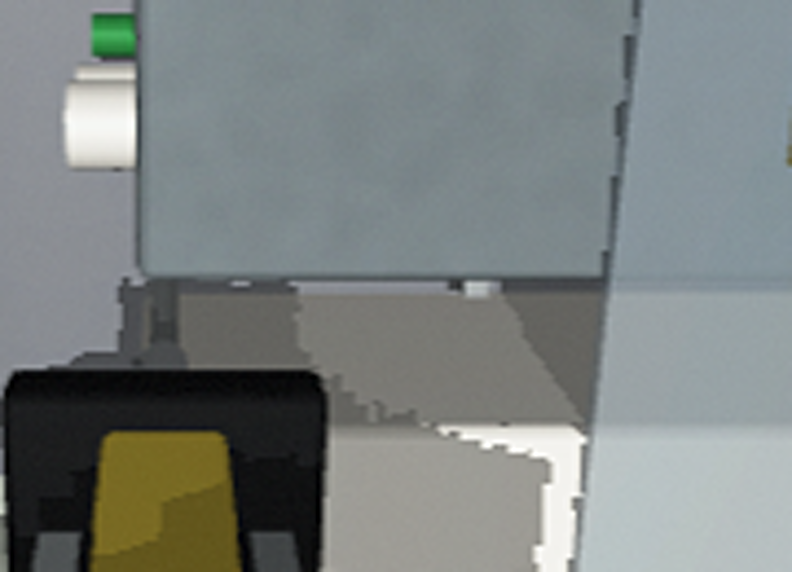

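```bash
python3 -m handwheel '[[[0,0,-5],0],[[0,0,-5],0],[[0,0,-5],0],[[0,0,-5],0],[[0,0,-5],0],[[0,0,-5],0],[[0,0,-5],0],[[0,0,-5],0]]'; python3 -m handwheel '[[[0,0,-5],0],[[0,0,-5],0],[[0,0,-5],0],[[0,0,-5],0],[[0,0,-5],0],[[0,0,-5],0]]'; python3 - <<'E'
from h import *
goto([.441,-.058,.39],-.137)
d=shot('wrist','w12.png')
E
```

```text
clock: 14.27
ee_pos: [0.5228, -0.0671, 0.3687]
tool_rot: [0.464, -0.533, 0.533, -0.464]
wrist_force: [1.2, -0.2, 0.2]
finger_gap: 0.0171
clock: 14.77
ee_pos: [0.4931, -0.063, 0.3687]
tool_rot: [0.464, -0.533, 0.533, -0.464]
wrist_force: [0.8, -0.2, 0.7]
finger_gap: 0.0173
t 14.77 tcp [ 0.4931 -0.063   0.3687] yawz -0.13763381019824397 shift [  2.2 -21.3 -52.3] roll -0.036314649371727424 F [ 0.7633 -0.1645  0.727 ] gap 0.017255036686301208
```

View pics/w12.png

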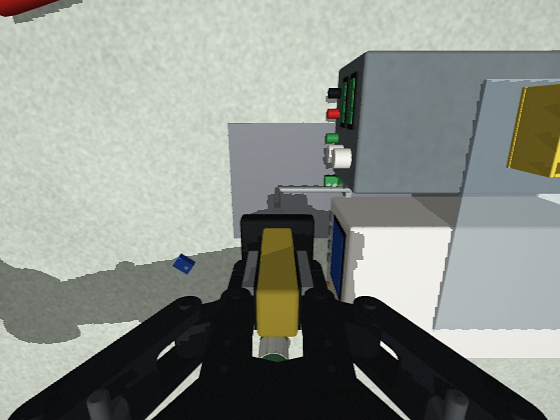

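```bash
python3 -m handwheel '[[[0,0,-5],0],[[0,0,-5],0],[[0,0,-5],0],[[0,0,-5],0],[[0,0,-5],0],[[0,0,-5],0],[[0,0,-5],0],[[0,0,-5],0]]'; python3 -m handwheel '[[[0,0,-5],0],[[0,0,-5],0],[[0,0,-4],0],[[0,0,-2],0],[[0,0,-1],0],[[0,0,0],0]]'; python3 - <<'E'
from h import *
goto([.441,-.058,.39],-.137)
d=shot('wrist','w13.png')
E
```

```text
clock: 15.48
ee_pos: [0.4534, -0.0575, 0.3687]
tool_rot: [0.464, -0.533, 0.533, -0.464]
wrist_force: [1.4, 0.2, 0.3]
finger_gap: 0.0174
clock: 15.98
ee_pos: [0.4369, -0.0552, 0.3687]
tool_rot: [-0.465, 0.533, -0.533, 0.464]
wrist_force: [0.8, -0.5, 0.5]
finger_gap: 0.0177
t 15.98 tcp [ 0.4369 -0.0552  0.3687] yawz -0.1376613406533954 shift [  2.2 -21.3   4.5] roll -0.03789202825997448 F [ 0.7991 -0.4954  0.4508] gap 0.017723693548605025
```

View pics/w13.png

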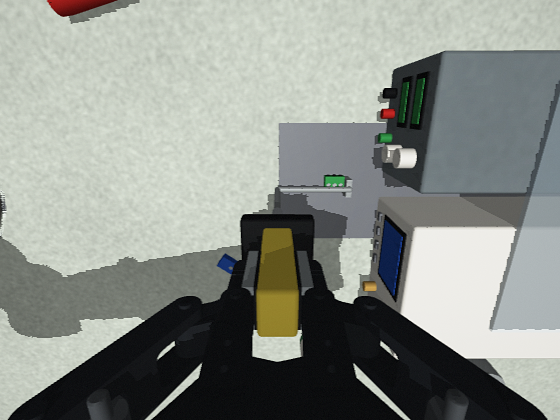

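```bash
python3 - <<'E'
from h import *
d=load('w13.png')
h=cv2.cvtColor(d['pixels'],cv2.COLOR_BGR2HSV); m=cv2.inRange(h,(55,100,60),(80,255,255)); m[:,:310]=0;m[:,360:]=0;m[:165]=0;m[200:]=0
ys,xs=np.nonzero(m); yaw=-.1375;x=np.array([np.cos(yaw),np.sin(yaw)]);y=np.array([-x[1],x[0]])
for u,v in [(xs.mean(),ys.mean()),(xs.min(),ys.min()),(xs.max(),ys.max())]:
    P=plane(d,u,v,.012); r=P[:2]-[.560,-.0747]; print(P,r@x*1e3,r@y*1e3)
E
```

```text
[ 0.5022 -0.0587  0.012 ] -59.412459948262914 7.966575863170504
[ 0.4915 -0.0512  0.012 ] -71.09389394966723 13.85436435501686
[ 0.5133 -0.0673  0.012 ] -47.28025573579656 0.9141871979119233
```

```bash
python3 -m handwheel '[[[0,0,2],0],[[0,0,3],0],[[0,-10,0],0],[[0,-20,0],0],[[0,-30,0],0],[[0,-30,0],0],[[0,-15,0],0],[[0,0,0],0]]'; python3 - <<'E'
from h import *
goto([.420,.18,.475],-.137)
goto([.564,.17,.475],.2707)
d=shot('wrist','w14.png')
E
```

```text
clock: 16.7
ee_pos: [0.4432, -0.0558, 0.4778]
tool_rot: [0.463, -0.531, 0.535, -0.466]
wrist_force: [0.1, 0.5, -1.4]
finger_gap: 0.0173
t 16.7 tcp [ 0.4432 -0.0558  0.4778] yawz -0.13751996008333534 shift [-230.4    2.4  -55.3] roll -0.029791518290378308 F [ 0.1113  0.5203 -1.4469] gap 0.0172985844639376
t 16.7 tcp [ 0.4432 -0.0558  0.4778] yawz -0.13751996008333534 shift [-240.2    3.6   88.7] roll -23.38928082577405 F [ 0.1113  0.5203 -1.4469] gap 0.0172985844639376
```

View pics/w14.png

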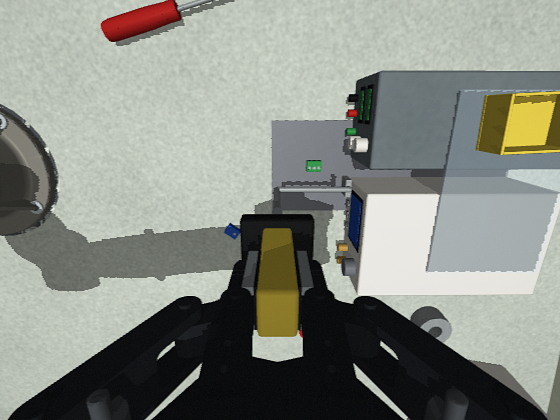

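```bash
python3 -m handwheel '[[[-30,0,-8],0],[[-33,0,-8],0],[[-33,0,-8],0],[[-33,0,-8],0],[[-33,0,-8],0],[[-33,0,-8],0],[[-33,0,-8],0]]'; python3 -m handwheel '[[[0,0,20],-3],[[0,0,36],-5],[[-5,0,36],-5],[[-5,0,36],-5],[[-10,0,30],-5.4],[[0,0,0],0]]'; python3 - <<'E'
from h import *
goto([.525,.3177,.475],.2707)
E
```

```text
clock: 17.33
ee_pos: [0.417, 0.1788, 0.4718]
tool_rot: [-0.466, 0.534, -0.533, 0.463]
wrist_force: [1.0, 0.3, -0.5]
finger_gap: 0.0178
clock: 17.83
ee_pos: [0.5775, 0.2008, 0.4667]
tool_rot: [0.564, -0.43, 0.425, -0.562]
wrist_force: [-0.2, 0.4, -2.5]
finger_gap: 0.0173
t 17.83 tcp [0.5775 0.2008 0.4667] yawz 0.27258966187717226 shift [-126.7   -7.7  -19.1] roll 0.10826965026873624 F [-0.2363  0.385  -2.4541] gap 0.017322184845538924
```

```bash
python3 -m handwheel '[[[-28,0,-8],0],[[-33,0,-8],0],[[-33,0,-3],0],[[-33,0,0],0],[[0,0,0],0],[[0,0,0],0]]'; python3 - <<'E'
from h import *
goto([.522,.3168,.409],.2707)
goto([.522,.3168,.409],.2707)
d=shot('wrist','w15.png')
E
```

```text
clock: 18.33
ee_pos: [0.518, 0.3204, 0.4717]
tool_rot: [0.565, -0.427, 0.425, -0.563]
wrist_force: [-0.8, -0.1, -0.9]
finger_gap: 0.017
t 18.33 tcp [0.518  0.3204 0.4717] yawz 0.2776982486984183 shift [ 4.6 62.7  3.2] roll 0.4009701144022939 F [-0.7784 -0.1393 -0.8946] gap 0.01703573258087367
t 18.33 tcp [0.518  0.3204 0.4717] yawz 0.2776982486984183 shift [ 4.6 62.7  3.2] roll 0.4009701144022939 F [-0.7784 -0.1393 -0.8946] gap 0.01703573258087367
```

View pics/w15.png

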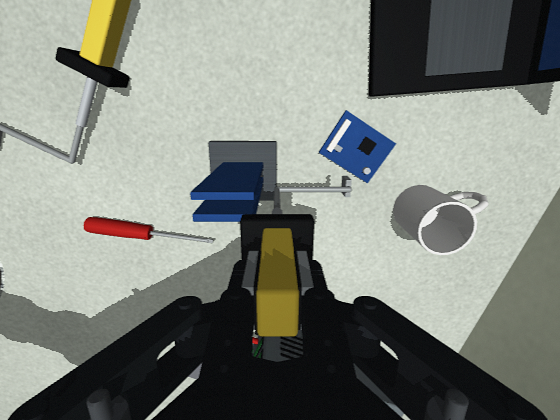

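```bash
python3 -m handwheel '[[[0,0,5],0.4],[[0,15,0],0],[[0,25,0],0],[[0,20,0],0],[[0,0,0],0],[[0,0,0],0],[[0,0,0],0],[[0,0,0],0]]'; python3 - <<'E'
from h import *
goto([.522,.3168,.409],.2707)
d=shot('wrist','w16.png')
cv2.imwrite('pics/w16z.png',cv2.resize(d['pixels'][120:260,180:370],None,fx=4.2,fy=4.2,interpolation=2))
E
```

```text
clock: 19.05
ee_pos: [0.5259, 0.3187, 0.4155]
tool_rot: [-0.56, 0.43, -0.431, 0.562]
wrist_force: [-0.1, -0.1, -0.9]
finger_gap: 0.0172
t 19.05 tcp [0.5259 0.3187 0.4155] yawz 0.2625630644566902 shift [ 0.8  6.5 -4.3] roll -0.46621206480164407 F [-0.1436 -0.0616 -0.8905] gap 0.017235552295572765
```

View pics/w16z.png

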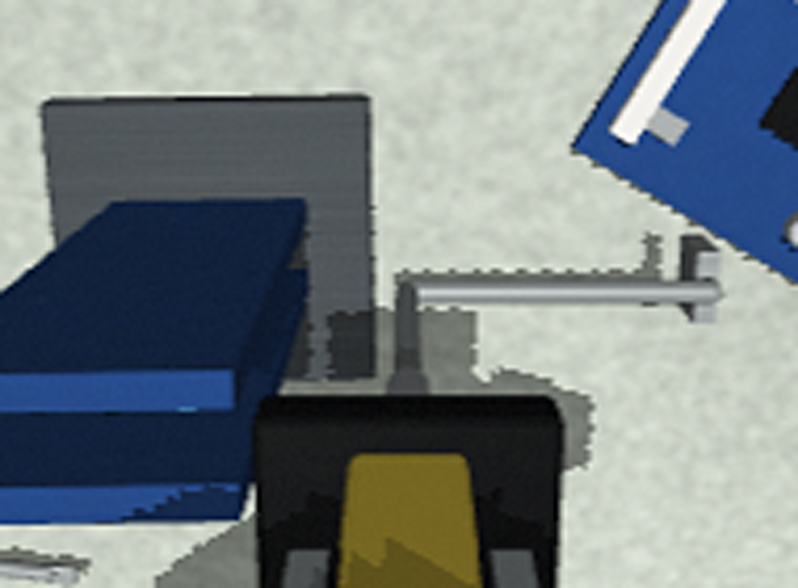

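```bash
python3 -m handwheel '[[[0.8,4,-2],-0.46],[[0,4,-2],0],[[0,0,0],0],[[0,0,0],0],[[0,0,0],0]]'; python3 - <<'E'
from h import *
goto([.469,.302,.407],.2707)
E
```

```text
clock: 19.52
ee_pos: [0.5215, 0.317, 0.4057]
tool_rot: [0.563, -0.428, 0.428, -0.563]
wrist_force: [-0.8, -0.2, -1.2]
finger_gap: 0.0169
t 19.52 tcp [0.5215 0.317  0.4057] yawz 0.27196596456090466 shift [  0.3  -1.3 -54.6] roll 0.07253442635296337 F [-0.7763 -0.195  -1.2401] gap 0.016913153866778777
```

```bash
python3 -m handwheel '[[[0.3,0,-5],0],[[0,0,-7],0],[[0,0,-7],0],[[0,0,-5],0],[[0,0,0],0]]'; python3 -m handwheel '[[[0,0,-5],0],[[0,0,-7],0],[[0,0,-8],0],[[0,0,-7],0],[[0,0,-4],0],[[0,0,0],0],[[0,0,0],0]]'; python3 - <<'E'
from h import *
goto([.469,.302,.395],.2707)
d=shot('wrist','w17.png')
E
```

```text
clock: 19.93
ee_pos: [0.497, 0.3104, 0.4061]
tool_rot: [0.564, -0.427, 0.427, -0.563]
wrist_force: [-0.5, 0.3, -0.7]
finger_gap: 0.0172
clock: 20.52
ee_pos: [0.4685, 0.3019, 0.4059]
tool_rot: [-0.563, 0.427, -0.428, 0.563]
wrist_force: [1.0, 0.0, -1.6]
finger_gap: 0.0174
t 20.52 tcp [0.4685 0.3019 0.4059] yawz 0.2719923754316413 shift [-0.  10.9  0.5] roll 0.07404765777943761 F [ 0.9807  0.0249 -1.5553] gap 0.0173974949639705
```

View pics/w17.png

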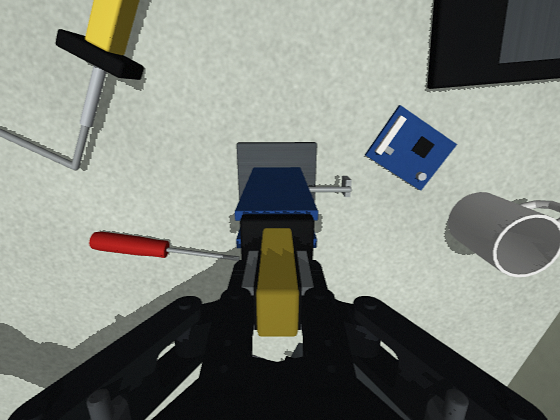

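Aligned in the slot; lowering until the collar sits.

```bash
python3 -m handwheel '[[[0,4,0],0],[[0,4,0],0],[[0,0,0],0]]'; python3 -m handwheel '[[[0,1.5,0],0],[[0,0,0],0]]'; python3 -m handwheel '[[[0,1,0],0],[[0,0,0],0]]'
```

```text
clock: 20.82
ee_pos: [0.4688, 0.3016, 0.3963]
tool_rot: [0.564, -0.428, 0.427, -0.562]
wrist_force: [-0.1, 1.0, -1.6]
finger_gap: 0.0172
clock: 20.98
ee_pos: [0.4688, 0.3018, 0.3956]
tool_rot: [0.563, -0.428, 0.427, -0.563]
wrist_force: [-0.2, -0.5, -0.6]
finger_gap: 0.0172
clock: 21.15
ee_pos: [0.4687, 0.302, 0.395]
tool_rot: [0.563, -0.428, 0.428, -0.563]
wrist_force: [-0.3, -1.1, -1.2]
finger_gap: 0.0173
```

```bash
python3 -m handwheel '[[[0,0.5,0],0],[[0,0,0],0]]'; python3 -m handwheel '[[[0,0.5,0],0],[[0,0,0],0]]'
```

```text
clock: 21.32
ee_pos: [0.4687, 0.302, 0.395]
tool_rot: [-0.563, 0.428, -0.428, 0.563]
wrist_force: [-1.1, -0.7, -0.5]
finger_gap: 0.017
clock: 21.48
ee_pos: [0.4686, 0.302, 0.3949]
tool_rot: [-0.563, 0.427, -0.428, 0.563]
wrist_force: [-0.6, -0.9, 2.3]
finger_gap: 0.0172
```

Seated (weight taken, +2 N upward). Release and back off upward.

```bash
python3 -m handwheel '[[[0,0,0],0],[[0,0,0],0],[[0,0,0],0],[[0,0,0],0],[[0,0,0],0],[[0,0,0],0],[[0,0,0],0]]' 100; python3 -m handwheel '[[[0,-10,0],0],[[0,-20,0],0],[[0,-25,0],0],[[0,-25,0],0],[[0,-25,0],0],[[0,-10,0],0],[[0,0,0],0],[[0,0,0],0]]'; python3 - <<'E'
from h import *
d=shot('wrist','w18.png');shot('scene','c18.png');shot('side','s18.png');goto([.469,.302,.395],.2707)
a=load('scene0.png')['pixels'];b=load('c18.png')['pixels']
cv2.imwrite('pics/c18z.png',np.vstack([cv2.resize(x[110:290,180:430],None,fx=3,fy=1.66*1,interpolation=2) for x in (a,b)]))
E
```

```text
clock: 22.07
ee_pos: [0.4687, 0.3019, 0.3941]
tool_rot: [0.563, -0.428, 0.428, -0.563]
wrist_force: [-0.3, -0.2, 0.2]
finger_gap: 0.0855
clock: 22.73
ee_pos: [0.4686, 0.302, 0.509]
tool_rot: [-0.563, 0.428, -0.428, 0.563]
wrist_force: [-0.7, 0.3, -0.7]
finger_gap: 0.0853
t 22.88 tcp [0.4687 0.3016 0.5072] yawz 0.27183888834666364 shift [ -0.5 112.2   0.8] roll 0.06525349560045918 F [ 0.0729 -0.4565 -0.012 ] gap 0.08538249991834479
```

View pics/w18.png

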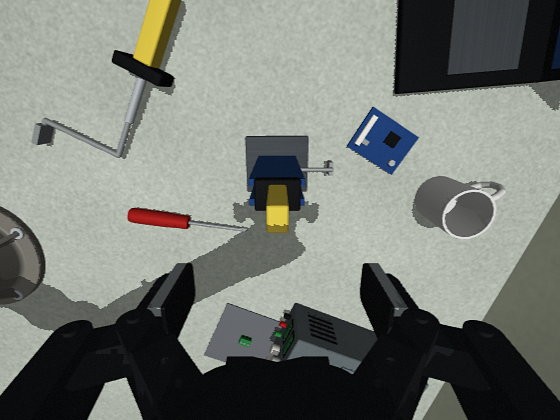

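View pics/c18.png

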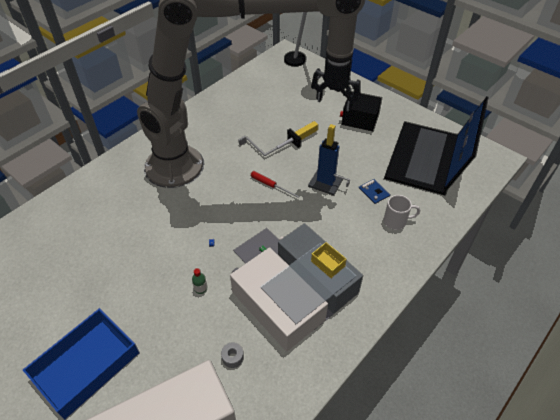

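View pics/s18.png

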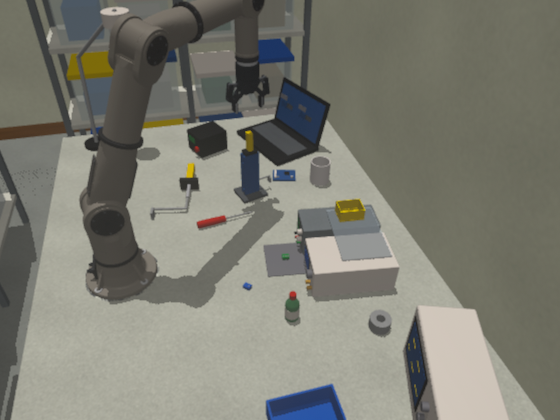

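```bash
python3 - <<'E'
from h import *
yaw=-.1375;x=np.array([np.cos(yaw),np.sin(yaw)]);y=np.array([-x[1],x[0]])
for f,(u0,u1,v0,v1) in {'s18.png':(275,292,250,263),'c18.png':(255,270,240,256),'w18.png':(232,256,333,350)}.items():
    d=load(f);h=cv2.cvtColor(d['pixels'],cv2.COLOR_BGR2HSV); m=cv2.inRange(h,(50,90,50),(85,255,255))
    ys,xs=np.nonzero(m[v0:v1,u0:u1]); P=plane(d,xs.mean()+u0,ys.mean()+v0,.010); r=P[:2]-[.560,-.0747]; print(f,len(xs),P,r@x*1e3,r@y*1e3)
bot.hand_in()
E
```

```text
s18.png 25 [ 0.5009 -0.0632  0.01  ] -60.074457460309624 3.3205671967789865
c18.png 18 [ 0.5    -0.0601  0.01  ] -61.44317772741788 6.187229432402649
w18.png 72 [ 0.5015 -0.0621  0.01  ] -59.63932290963838 4.511703661109161
the job is handed in; nothing more can be done
```

The green block is out of the gap on the open mat, and the smaller hook is back in its stand. I handed the job in at about 23 s.

I took the hook from the stand and felt for the mat in front of the panels. Contact there put the toe's lower edge about 152 mm below the hook's origin. I then lowered the toe behind the block with about 1.5 N on the mat and drew it out. The highest contact force I read was about 3.5 N, in the first touch on the mat.

**Block position:** after release, the three cameras put the block's centre 60, 61 and 60 mm in front of the panels. Before release I measured its near and far edges at about 47 and 71 mm. The cameras differ by about 3 mm sideways, which doesn't matter here.

**Hook:** it was seated with the collar on the cheek tops when I let go. The pictures afterwards show it hanging and the gripper well clear and open.

**Everything else:** the last pictures show nothing else moved, judged by eye against the starting ones. No check failed. While the block was inside the gap the wrist camera couldn't see it, so I went by the feel of the drag until it showed at the front.

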